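# Index the sculptor's turntable to the marked hole

### The arm

A 6-joint arm with a two-finger parallel gripper is mounted at the origin on the work surface. World frame = base frame: x ahead of the robot, y to its left, z up, the work surface at z = 0. Lengths are in m, angles in rad, forces in N, time in s.
With the tool pointing down it reaches from about 0.275 to 0.825 m from the base axis. Payload 4.9 kg.
Tool frame: the origin (TCP) lies at the very end of the fingers, on their centre line; the grasp point (between the pads) lies 19 mm behind it; z points along the fingers, y is the direction in which the jaws open and shut (so a half turn about z gives the same grasp; the last joint's range is limited). The gripper opens to 85 mm and grips with 20 to 120 N. Pads are 22 mm wide; open, the fingers measure 114 mm over their backs; the gripper's body (76 mm by 85 mm) begins 54 mm behind the grasp point. The pads swing forward as they close: fully open they stand 13 mm farther back than shut.
Start: joints at [1.123, 0.326, -0.193, 1.052, 0, 1.437], TCP at [0.17, 0.523, 0.231] pointing down, gripper open.
Joint ranges: [-2.65, 2.65], [-0.97, 1.79], [-1.3, 1.35], [-1.93, 2.1], [-1.47, 1.37], [-3.14, 3.14]. Speed limits (rad/s): [2.57, 2.57, 3.14, 3.14, 3.14, 3.14].

### API

Orientations are given as a 3x3 rotation matrix whose columns are the frame's x, y, z axes.
In Python, from cell import r gives the robot as it stands.
- The arm moves only by the tool send_rows, never from a script. Its argument "commands" is a list of rows, each an object of numbers: "dx", "dy", "dz": the shift along the tool's x, y, z in units of 40 mm (1.0 is 40 mm); "wx", "wy", "wz": the turn, a rotation vector about the tool's x, y, z in units of 6 degrees (1.0 is 6 degrees); "gripper": the closure in counts, from 0 (fully open) to 255 (shut). A call has 1 to 20 rows; each row is the pose to reach, as a shift and turn from the pose commanded when the call began, along the tool's axes at that moment; what a row does not reach only later rows make up. A row lasts 1/10 s, in which the tool goes at most 50 mm and 8.59 degrees, less where a joint would pass 70% of its speed; a pose out of reach is approached as far as the arm can. A call with a gripper value outside its range is refused whole. The fingers move at their own pace and stop on an object; "grip_force" is the grip in N (left out, the last holds). Time passes only in rows, so rows that repeat a pose let the fingers close. It gives the time, the measured TCP pose, the force and the opening at its end, in the units of the state.
- r.get_obs(): the state, without advancing time (a new reading comes with each control period).
- r.grab_frame(name): name is "side" or "top"; returns a dict with "image" (420x560x3 uint8, red, green, blue), "z_map" (420x560 float32, m along the optical axis (not along the pixel's ray), 0 where there is no reading), "camera_matrix" (3x3 intrinsics, pixels), "dist" ([k1, k2, p1, p2, k3] as OpenCV has them; the pictures are not rectified), "T" (4x4, takes a point from camera to world coordinates). Camera axes: x right, y up, looking along -z (the intrinsics and any distortion apply to the point x, -y, -z); pixel columns grow to the right and rows downward; lengths in m; the calibration is good to about 2 mm. A picture is of the moment at which its call begins.
- r.close_job(): hands the job in, once; it reports no verdict.
The state is a dict: "time_s": time; "qpos": joint angles; "qd": joint speeds; "tau": joint torques, N m; "tool_pos": TCP position; "tool_rot": TCP orientation; "contact_force": force on the tool from outside, world axes, zero at the start; "ft_torque": the same for the moment, N m; "gripper_width": opening from 0.0 (shut) to 1.0 (fully open).
Only numpy, scipy, OpenCV 4.12 (cv2) and the standard library are available. Lean on these libraries where they do the work, as an engineer would, in place of code of your own. Each camera call takes 0.05 s, during which the arm holds its last target. There are 200 camera calls.

### The job

Index the turntable to the hole marked by the red magnet: draw the black plunger knob up, turn the wheel by it, let the pin spring fully home in that hole and let go. Feel for the hole gently, never forcing the pin sideways or down against the ring; keep the clay vase standing in the middle of the wheel and leave everything else where it is.

Things in the scene. Friction and masses are not known exactly. Their poses are not given: they have to be found in the camera images.
- turntable: Sculptor's indexing turntable, green round foot 230 mm across, fixed to the bench. Origin on the bench, on the vertical axis of the wheel; as the task starts the plunger is 135 mm along its own -x. On the foot lies a fixed index ring; above that turns the wheel, a grey disc 220 mm across, its top 78 mm above the bench.
- wheel (a joint): Angle of the wheel about the turntable's vertical axis, rad: 0 at the start, growing counter-clockwise seen from above, 1.5 either way. A dark steel index arm, 26 mm wide, its top 69 mm above the bench, reaches out from under the wheel and carries the plunger, so moving the knob around the axis turns wheel and vase. Light drag (1 to 3 N at the knob): it stays where it is left.
- index_ring: Fixed aluminium ring of the turntable, 344 mm across, top face 52 mm above the bench; same origin and axes as the turntable. Twelve through holes (black discs seen from above), 12.5 mm wide, lie on a circle of 135 mm radius. They are spaced unevenly to suit this pot's facets: neighbours are 25 to 37 degrees apart.
- plunger: Sprung index plunger on the index arm, 135 mm from the axis: round black knob, 30 mm across, 24 mm tall, red dot on top, over a brass barrel 18 mm across whose top is 92 mm above the bench. It slides only straight up and down. Origin at the knob's middle: 114 mm above the bench with the pin fully home, 122 mm with the pin riding on the ring's face, 128 mm drawn up to its stop.
- pin_tip (a point): Centre of the flat lower end of the plunger's steel pin, 10 mm across, 70 mm below the knob's middle. Home, it is 8 mm deep in a hole and locks the wheel, with about 1 mm of play each way. The spring always pushes it down: 5 N home, 7 N riding on the face, where it slides easily, 8.5 N at the stop. No taper: it drops in only when within about 1 mm of the hole's middle.
- magnet_red: Red round magnet, 14 mm across, 6 mm tall, on the ring just outside the hole to be used next, the first or second to either side of the starting hole. Origin under its centre. Stuck on by eye: 15 to 27 mm outside the hole circle and 2 to 14 mm to one side or the other of its hole, along the circle; it tells which hole, not where exactly.
- magnet_blue1: Blue magnet of the same size, marks another hole; not wanted.
- magnet_blue2: Blue magnet of the same size, marks another hole; not wanted.
- magnet_blue3: Blue magnet of the same size, marks another hole; not wanted.
- vase_mid (a point): Middle (half-way up) of the square, tapering, slab-built clay vase, 82 mm wide at the foot and 145 mm tall, about 0.75 kg, that stands loose on the centre of the wheel, its top about 223 mm above the bench. It turns with the wheel.
- slip_bowl: loose blue ceramic bowl, rim 124 mm across, 55 mm tall; origin under its centre; leave alone
- wood_knife: loose wooden modelling knife, 190 mm long, lying flat; origin under its middle; leave alone
- loop_tool: loose loop tool with wooden handle, about 190 mm long, lying flat; leave alone
- steel_rib: loose steel rib, a 110 x 50 x 4 mm plate lying flat; leave alone
- underglaze: loose jar of underglaze, 60 mm across, 85 mm tall, white cap; leave alone
- bisque_cup: loose terracotta cup, 76 mm across, 80 mm tall; leave alone
- guide_stick: loose wooden slab-rolling guide stick, 360 x 26 x 10 mm, lying flat; leave alone
Mind the look-alikes: they are no part of the job. There is more than one size of the part that bears vase_mid; the job needs the largest.

How it is judged:
On the way, in this order (a step that is already met when the one before it is completed fails the run):
1. the pin is drawn out of its starting hole (height (world z) of plunger above 0.1205 m), for 0.2 s.
2. the pin has sprung fully home in the hole beside the red magnet (height (world z) of plunger below 0.116 m and horizontal distance between plunger and magnet_red below 0.038 m), for 0.2 s.
At the end, for the whole second after the job is handed in: The pin is fully home (knob within 2 mm of its lowest height) in the hole beside the red magnet (pin axis within 38 mm of it, which only that hole is), the wheel is at rest, and the vase stands upright within 20 mm of the middle of the wheel (all of step 2 and velocity of joint wheel between -0.03 and 0.03 rad/s and horizontal distance between vase_mid and turntable below 0.02 m and angle between vase_mid's own z axis and vertical below 0.1 rad); the robot touches nothing.
It fails at once if the pin is forced against the index ring (more than 15 N) (contact force between plunger and index_ring above 15 N).
It fails at once if the vase is pushed off the middle of the wheel (20 mm) or tipped (horizontal distance between vase_mid and turntable above 0.02 m or angle between vase_mid's own z axis and vertical above 0.1 rad).
It fails at once if something else on the bench is moved by more than 15 mm (distance of any of slip_bowl, wood_knife, loop_tool, steel_rib, underglaze, bisque_cup, guide_stick from where it was at the start of the episode above 0.015 m).
It also fails if it takes over 56 s, if anything falls off the work surface, if the arm or the gripper's body presses on something with over 40 N, if the wrist force passes 120 N, or if a joint passes its speed limit or range.

## Working session

There is one attempt and no reset: what is moved stays moved. The work goes in short steps, Python scripts to look and compute and a tool call to move; the robot and the scene stay as the last step left them, time stands still between calls to the robot, and variables do not carry over. Pictures are saved under pics/ and viewed, about 8 in all and at most 12, crops included, and the job is handed in when it is done.

Besides the shell and the picture viewer there is one more tool, called after ">>>" as name([rows], argument=value, ...), one row to a line, values as JSON. send_rows: Moves the arm, as the interface text tells. Its arguments: {"type":"object","properties":{"commands":{"type":"array","items":{"type":"object","properties":{"dx":{"type":"number"},"dy":{"type":"number"},"dz":{"type":"number"},"wx":{"type":"number"},"wy":{"type":"number"},"wz":{"type":"number"},"gripper":{"type":"number"}}}},"grip_force":{"type":"number"}},"required":["commands"]}

```bash
mkdir -p pics
cat > h.py <<'E'
import numpy as np, cv2, pickle
from cell import r
def grab(n):
    f=r.grab_frame(n); pickle.dump(f,open(n+'.pkl','wb')); return f
def ray(f,u,v):
    p=cv2.undistortPoints(np.array([[[u,v]]],float),np.array(f['camera_matrix']),np.array(f['dist']))[0,0]
    return np.array([p[0],-p[1],-1.0])
def atz(f,u,v,z):
    T=np.array(f['T']); d=T[:3,:3]@ray(f,u,v); o=T[:3,3]; return o+d*(z-o[2])/d[2]
def proj(f,P):
    T=np.array(f['T']); c=(np.atleast_2d(P)-T[:3,3])@T[:3,:3]; c=c*[1,-1,-1]
    return cv2.projectPoints(c,np.zeros(3),np.zeros(3),np.array(f['camera_matrix']),np.array(f['dist']))[0][:,0]
def save(im,name,box=None,s=1):
    if box: im=im[box[1]:box[3],box[0]:box[2]]
    cv2.imwrite('pics/'+name,cv2.resize(im[:,:,::-1],None,fx=s,fy=s,interpolation=cv2.INTER_CUBIC))
E
python3 - <<'E'
from h import *
a=grab('top')['image'];b=grab('side')['image']
save(a,'t0.png',None,1.4);save(b,'s0.png',None,1.4)
o=r.get_obs();print(o['time_s'],o['tool_pos'],o['tool_rot'],o['contact_force'])
E
```

```text
0.1 [0.16953625 0.52270036 0.23061675] [[-9.51174409e-01  3.08653264e-01 -6.37773259e-04]
 [ 3.08653856e-01  9.51173534e-01 -1.30570062e-03]
 [ 2.03624287e-04 -1.43880019e-03 -9.99998944e-01]] [ 0.1506534   0.01659246 -0.2944487 ]
```

View pics/t0.png

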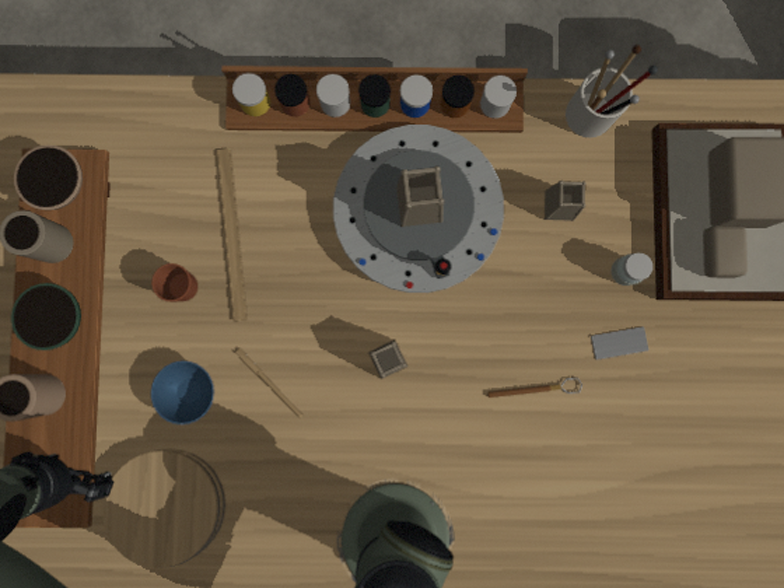

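View pics/s0.png

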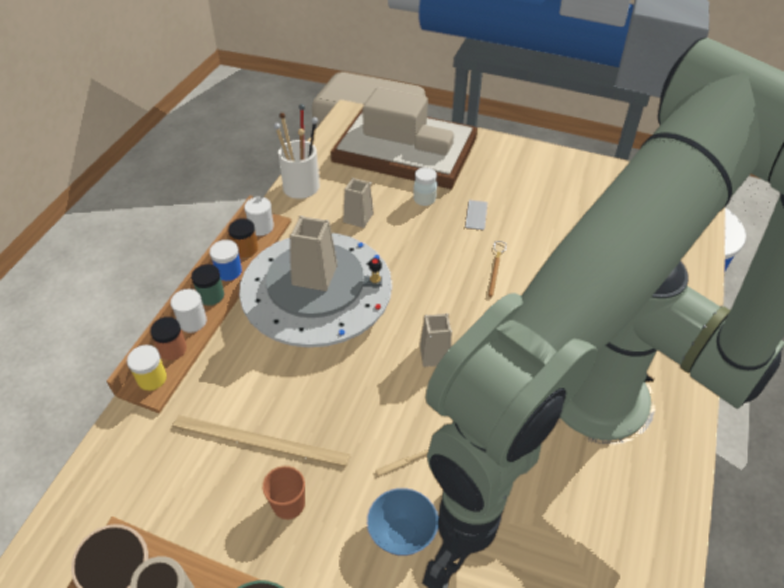

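The turntable carries the large vase. The two smaller vases, at (388,358) and (565,200), are decoys. The knob is at (442,267) and the red magnet at (408,284), with its hole at (408,272). Next is an enlarged crop to measure them.

Run:
```python
from h import *
f=pickle.load(open('top.pkl','rb'));save(f['image'],'t1.png',(230,80,370,215),5.5)
for n,u,v,z in [('knob',442,267,.126),('red',408,284,.058),('hole',408,272,.052),('vase',423,180,.223)]: print(n,atz(f,u/1.4,v/1.4,z).round(4))
print(np.array(f['T']).round(3))
# ring points: z_map based mask of ring-face height
T=np.array(f['T']);z=f['z_map'];P=[]
for v in range(80,215,1):
    for u in range(230,370,1):
        if z[v,u]>0:
            p=T[:3,:3]@(ray(f,u,v)*z[v,u])+T[:3,3]
            P.append([u,v,*p])
P=np.array(P);m=abs(P[:,4]-.052)<.006
(c,rad)=cv2.minEnclosingCircle(P[m][:,2:4].astype(np.float32));print(c,rad,np.median(P[m][:,4]))
np.save('P.npy',P)
```

```text
knob [ 0.5252 -0.0827  0.126 ]
red [ 0.5    -0.0208  0.058 ]
hole [ 0.5246 -0.0208  0.052 ]
vase [ 0.6656 -0.0418  0.223 ]
[[ 9.000e-03  9.960e-01 -9.000e-02  3.540e-01]
 [-1.000e+00  8.000e-03 -2.000e-03  1.300e-02]
 [-1.000e-03  9.000e-02  9.960e-01  1.402e+00]
 [ 0.000e+00  0.000e+00  0.000e+00  1.000e+00]]
(0.705218493938446, -0.040288034826517105) 0.21990135312080383 0.050400932443758095
```

View pics/t1.png

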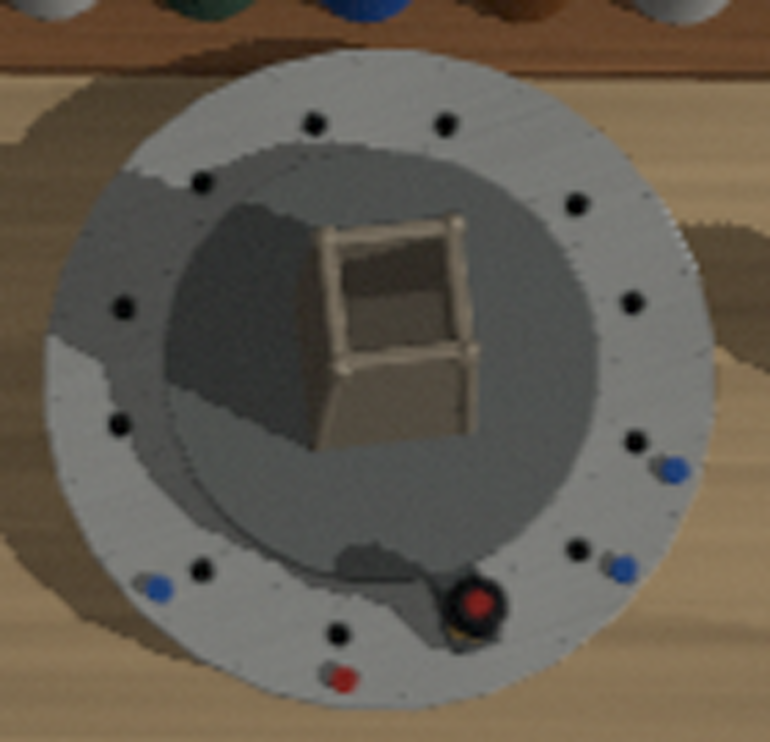

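Run:
```python
from h import *
from scipy.optimize import least_squares
f=pickle.load(open('top.pkl','rb'))
g=f['image'].astype(float).sum(2)
H=[(315,125),(446,125),(202,183),(577,205),(632,303),(124,308),(120,425),(635,442),(578,550),(202,571),(338,634)]
W=[]
for x,y in H:
    u,v=230+(x+.5)/5.5-.5,80+(y+.5)/5.5-.5
    iu,iv=round(u),round(v);p=g[iv-4:iv+5,iu-4:iu+5];w=np.clip(np.percentile(p,60)-30-p,0,None)
    yy,xx=np.mgrid[iv-4:iv+5,iu-4:iu+5]; w*=((xx-u)**2+(yy-v)**2<9)
    u,v=(w*xx).sum()/w.sum(),(w*yy).sum()/w.sum()
    W.append(atz(f,u,v,.052)[:2])
W=np.array(W)
s=least_squares(lambda q:np.hypot(*(W-q[:2]).T)-q[2],[.65,-.03,.135]);print(s.x,s.fun.round(4))
c=s.x[:2]; s2=least_squares(lambda q:np.hypot(*(W-q[:2]).T)-.135,[.65,-.03]);print(s2.x)
pk=lambda x,y,z:atz(f,230+(x+.5)/5.5-.5,80+(y+.5)/5.5-.5,z)[:2]
k=pk(479,602,.126);rm=pk(344,680,.058);print('knob',k,'red',rm)
an=lambda p:np.degrees(np.arctan2(*(p-c)[::-1]))%360
print('r knob',np.hypot(*(k-c)),an(k),'red',an(rm)); 
for w in W: print(w.round(4),an(w).round(2))
```

```text
[ 0.65600615 -0.0399061   0.134633  ] [ 0.0002  0.0003 -0.0001 -0.0002 -0.0002  0.0003 -0.0008 -0.0001  0.0001
  0.0004  0.0001]
[ 0.65593176 -0.039909  ]
knob [ 0.5296234  -0.08518689] red [ 0.49894619 -0.0227405 ]
r knob 0.13424957460536638 199.7117421041849 red 173.7627118614002
[ 0.7864 -0.0058] 14.66
[ 0.7867 -0.0733] 345.68
[0.7549 0.0513] 42.67
[ 0.7454 -0.1403] 311.68
[ 0.6944 -0.1688] 286.58
[0.6896 0.0908] 75.58
[0.6295 0.0913] 101.41
[ 0.6225 -0.1702] 255.57
[ 0.5668 -0.1409] 228.55
[0.5549 0.0495] 138.5
[ 0.5228 -0.0198] 171.41
```

>>> send_rows([
  {"dx":-6.6,"dy":-5.8,"wz":-3.1,"gripper":0},
  {"dx":-6.6,"dy":-5.8,"wz":-3.1},
  {"dx":-6.6,"dy":-5.8,"wz":-3.1},
  {"dx":-6.6,"dy":-5.8,"wz":-3.1},
  {"dx":-6.6,"dy":-5.8,"wz":-3.1},
  {"dx":-13.2,"dy":-11.7,"wz":-6.28},
  {"dx":-13.2,"dy":-11.7,"wz":-6.28},
  {"dx":-13.2,"dy":-11.7,"wz":-6.28},
  {"dx":-13.2,"dy":-11.7,"wz":-6.28},
  {"dx":-13.2,"dy":-11.7,"wz":-6.28},
  {"dx":-13.2,"dy":-11.7,"wz":-6.28},
  {"dx":-13.2,"dy":-11.7,"wz":-6.28},
  {"dx":-13.2,"dy":-11.7,"wz":-6.28},
  {"dx":-13.2,"dy":-11.7,"wz":-6.28},
  {"dx":-13.2,"dy":-11.7,"wz":-6.28},
  {"dx":-13.2,"dy":-11.7,"wz":-6.28},
  {"dx":-13.2,"dy":-11.7,"wz":-6.28},
  {"dx":-13.2,"dy":-11.7,"wz":-6.28},
  {"dx":-13.2,"dy":-11.7,"wz":-6.28},
  {"dx":-13.2,"dy":-11.7,"wz":-6.28},
], grip_force=30)

```text
$.commands[0]: bad value
```

>>> send_rows([
  {"dx":-1.0,"dy":-0.9,"dz":0,"wx":0,"wy":0,"wz":-0.5,"gripper":0},
  {"dx":-2.0,"dy":-1.8,"dz":0,"wx":0,"wy":0,"wz":-1.0,"gripper":0},
  {"dx":-2.9,"dy":-2.6,"dz":0,"wx":0,"wy":0,"wz":-1.5,"gripper":0},
], grip_force=30)

```text
time_s: 0.4
tool_pos: [0.2452, 0.3919, 0.2307]
tool_rot: [[-0.988, 0.152, -0.0], [0.152, 0.988, -0.001], [0.0, -0.001, -1.0]]
contact_force: [1.7, 0.3, -0.4]
gripper_width: 1.0
```

>>> send_rows([
  {"dx":-0.8,"dy":-0.9,"dz":0,"wx":0,"wy":0,"wz":-0.4,"gripper":0},
  {"dx":-1.6,"dy":-1.8,"dz":0,"wx":0,"wy":0,"wz":-0.8,"gripper":0},
  {"dx":-2.4,"dy":-2.7,"dz":0,"wx":0,"wy":0,"wz":-1.2,"gripper":0},
  {"dx":-3.2,"dy":-3.6,"dz":0,"wx":0,"wy":0,"wz":-1.6,"gripper":0},
  {"dx":-4.0,"dy":-4.6,"dz":0,"wx":0,"wy":0,"wz":-2.1,"gripper":0},
  {"dx":-4.8,"dy":-5.6,"dz":0,"wx":0,"wy":0,"wz":-2.6,"gripper":0},
  {"dx":-5.6,"dy":-6.6,"dz":0,"wx":0,"wy":0,"wz":-3.1,"gripper":0},
  {"dx":-6.4,"dy":-7.5,"dz":0,"wx":0,"wy":0,"wz":-3.6,"gripper":0},
  {"dx":-7.2,"dy":-8.5,"dz":0,"wx":0,"wy":0,"wz":-4.1,"gripper":0},
  {"dx":-7.9,"dy":-9.5,"dz":0,"wx":0,"wy":0,"wz":-4.5,"gripper":0},
  {"dx":-8.5,"dy":-10.2,"dz":0,"wx":0,"wy":0,"wz":-4.78,"gripper":0},
  {"dx":-8.76,"dy":-10.6,"dz":0,"wx":0,"wy":0,"wz":-4.78,"gripper":0},
  {"dx":-8.76,"dy":-10.6,"dz":0,"wx":0,"wy":0,"wz":-4.78,"gripper":0},
  {"dx":-8.76,"dy":-10.6,"dz":0,"wx":0,"wy":0,"wz":-4.78,"gripper":0},
  {"dx":-8.76,"dy":-10.6,"dz":0,"wx":0,"wy":0,"wz":-4.78,"gripper":0},
])

```text
time_s: 1.9
tool_pos: [0.5241, -0.0785, 0.2312]
tool_rot: [[-0.941, -0.339, -0.001], [-0.339, 0.941, 0.001], [0.001, 0.001, -1.0]]
contact_force: [0.7, 0.5, -1.0]
gripper_width: 1.003
```

Run:
```python
from h import *
b=grab('side')
save(b['image'],'s1.png',(150,140,330,280),4)
o=r.get_obs();print(o['time_s'],o['tool_pos'],o['tool_rot'].round(4) if hasattr(o['tool_rot'],'round') else o['tool_rot'],o['qpos'])
print('knobtop proj',proj(b,[[.5296,-.0852,.126],[.5296,-.0852,.102]]))
```

```text
1.95 [ 0.52422185 -0.07846549  0.23133001] [[-9.408e-01 -3.389e-01 -6.000e-04]
 [-3.389e-01  9.408e-01  5.000e-04]
 [ 4.000e-04  7.000e-04 -1.000e+00]] [-2.88053333e-01  2.89867703e-01 -2.43728048e-01  1.03790093e+00
  3.01834121e-04 -6.33781682e-01]
knobtop proj [[268.05248806 185.80414579]
 [268.15500436 191.34869892]]
```

>>> send_rows([
  {"dx":-0.07,"dy":-0.2,"dz":0.6,"wx":0,"wy":0,"wz":0,"gripper":0},
  {"dx":-0.07,"dy":-0.2,"dz":1.2,"wx":0,"wy":0,"wz":0,"gripper":0},
  {"dx":-0.07,"dy":-0.2,"dz":1.8,"wx":0,"wy":0,"wz":0,"gripper":0},
  {"dx":-0.07,"dy":-0.2,"dz":2.2,"wx":0,"wy":0,"wz":0,"gripper":0},
  {"dx":-0.07,"dy":-0.2,"dz":2.2,"wx":0,"wy":0,"wz":0,"gripper":0},
  {"dx":-0.07,"dy":-0.2,"dz":2.2,"wx":0,"wy":0,"wz":0,"gripper":0},
])

```text
time_s: 2.55
tool_pos: [0.5302, -0.0857, 0.1438]
tool_rot: [[-0.941, -0.338, -0.0], [-0.338, 0.941, 0.0], [0.0, 0.0, -1.0]]
contact_force: [0.7, 0.7, -0.2]
gripper_width: 0.999
```

Run:
```python
from h import *
b=grab('side');t=grab('top')
A=cv2.resize(b['image'][140:280,180:340],None,fx=3.5,fy=3.5);B=cv2.resize(t['image'][130:230,240:380],None,fx=2.5,fy=2.5)
h=max(len(A),len(B));C=np.zeros((h,A.shape[1]+B.shape[1],3),np.uint8);C[:len(A),:A.shape[1]]=A;C[:len(B),A.shape[1]:]=B
C=cv2.resize(C,None,fx=.85,fy=.85);save(C,'c1.png')
o=r.get_obs();print(o['time_s'],o['tool_pos'],o['contact_force'])
```

```text
2.65 [ 0.53110405 -0.08634697  0.14462378] [-0.17702428 -0.18319646  0.2901889 ]
```

View pics/c1.png

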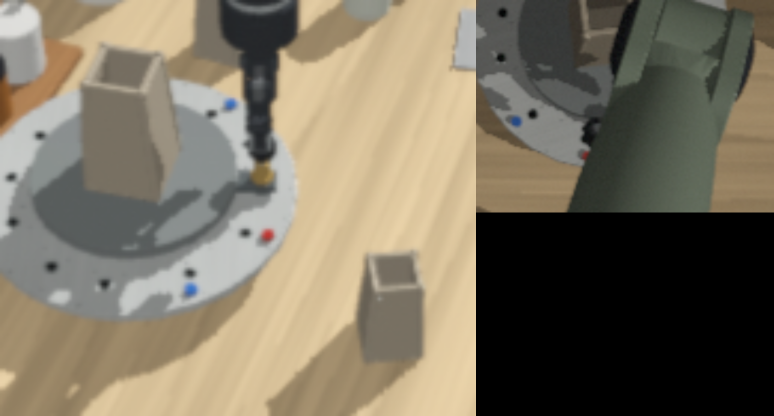

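>>> send_rows([
  {"dx":0.026,"dy":0.04,"dz":0.5,"wx":0,"wy":0,"wz":0,"gripper":0},
  {"dx":0.026,"dy":0.04,"dz":1.0,"wx":0,"wy":0,"wz":0,"gripper":0},
  {"dx":0.026,"dy":0.04,"dz":1.27,"wx":0,"wy":0,"wz":0,"gripper":60},
  {"dx":0.026,"dy":0.04,"dz":1.27,"wx":0,"wy":0,"wz":0,"gripper":120},
  {"dx":0.026,"dy":0.04,"dz":1.27,"wx":0,"wy":0,"wz":0,"gripper":150},
  {"dx":0.026,"dy":0.04,"dz":1.27,"wx":0,"wy":0,"wz":0,"gripper":150},
  {"dx":0.026,"dy":0.04,"dz":1.27,"wx":0,"wy":0,"wz":0,"gripper":150},
], grip_force=20)

```text
time_s: 3.35
tool_pos: [0.5296, -0.0857, 0.0934]
tool_rot: [[-0.941, -0.337, 0.002], [-0.337, 0.941, -0.001], [-0.001, -0.001, -1.0]]
contact_force: [-0.1, 0.1, -0.3]
gripper_width: 0.411
```

Run:
```python
from h import *
o=r.get_obs();print(o['time_s'],o['tool_pos'],o['contact_force'],o['gripper_width'])
```

```text
3.35 [ 0.52955864 -0.08574354  0.09342382] [-0.14860794  0.10370632 -0.26161892] 0.4110820433764424
```

>>> send_rows([
  {"dx":0,"dy":0,"dz":0,"wx":0,"wy":0,"wz":0,"gripper":155},
  {"dx":0,"dy":0,"dz":0,"wx":0,"wy":0,"wz":0,"gripper":158},
  {"dx":0,"dy":0,"dz":0,"wx":0,"wy":0,"wz":0,"gripper":160},
  {"dx":0,"dy":0,"dz":0,"wx":0,"wy":0,"wz":0,"gripper":160},
])

```text
time_s: 3.75
tool_pos: [0.5288, -0.0855, 0.0925]
tool_rot: [[-0.941, -0.337, 0.0], [-0.337, 0.941, -0.0], [-0.0, -0.0, -1.0]]
contact_force: [-0.3, 0.2, -0.0]
gripper_width: 0.374
```

>>> send_rows([
  {"dx":0,"dy":0,"dz":0,"wx":0,"wy":0,"wz":0,"gripper":162},
  {"dx":0,"dy":0,"dz":0,"wx":0,"wy":0,"wz":0,"gripper":163},
  {"dx":0,"dy":0,"dz":0,"wx":0,"wy":0,"wz":0,"gripper":163},
])

```text
time_s: 4.05
tool_pos: [0.5289, -0.0856, 0.0925]
tool_rot: [[-0.941, -0.337, 0.0], [-0.337, 0.941, -0.0], [-0.0, -0.0, -1.0]]
contact_force: [1.0, -0.3, 0.4]
gripper_width: 0.364
```

>>> send_rows([
  {"dx":0,"dy":0,"dz":0,"wx":0,"wy":0,"wz":0,"gripper":164},
  {"dx":0,"dy":0,"dz":0,"wx":0,"wy":0,"wz":0,"gripper":165},
  {"dx":0,"dy":0,"dz":0,"wx":0,"wy":0,"wz":0,"gripper":165},
])

```text
time_s: 4.35
tool_pos: [0.5289, -0.0856, 0.0925]
tool_rot: [[-0.941, -0.337, 0.0], [-0.337, 0.941, -0.0], [-0.0, -0.0, -1.0]]
contact_force: [-0.1, -1.1, 0.5]
gripper_width: 0.35
```

>>> send_rows([
  {"dx":0,"dy":0,"dz":0,"wx":0,"wy":0,"wz":0,"gripper":168},
  {"dx":0,"dy":0,"dz":0,"wx":0,"wy":0,"wz":0,"gripper":170},
  {"dx":0,"dy":0,"dz":0,"wx":0,"wy":0,"wz":0,"gripper":170},
  {"dx":0,"dy":0,"dz":0,"wx":0,"wy":0,"wz":0,"gripper":170},
])

```text
time_s: 4.75
tool_pos: [0.5289, -0.0856, 0.0926]
tool_rot: [[-0.941, -0.337, 0.0], [-0.337, 0.941, -0.0], [-0.0, -0.0, -1.0]]
contact_force: [0.1, -0.3, 2.0]
gripper_width: 0.348
```

>>> send_rows([
  {"dx":0,"dy":0,"dz":0,"wx":0,"wy":0,"wz":0,"gripper":190},
  {"dx":0,"dy":0,"dz":0,"wx":0,"wy":0,"wz":0,"gripper":190},
  {"dx":0,"dy":0,"dz":-0.1,"wx":0,"wy":0,"wz":0,"gripper":190},
  {"dx":0,"dy":0,"dz":-0.2,"wx":0,"wy":0,"wz":0,"gripper":190},
  {"dx":0,"dy":0,"dz":-0.28,"wx":0,"wy":0,"wz":0,"gripper":190},
  {"dx":0,"dy":0,"dz":-0.28,"wx":0,"wy":0,"wz":0,"gripper":190},
  {"dx":0,"dy":0,"dz":-0.28,"wx":0,"wy":0,"wz":0,"gripper":190},
  {"dx":0,"dy":0,"dz":-0.28,"wx":0,"wy":0,"wz":0,"gripper":190},
], grip_force=40)

```text
time_s: 5.55
tool_pos: [0.5287, -0.0852, 0.1034]
tool_rot: [[-0.941, -0.337, -0.0], [-0.337, 0.941, 0.001], [0.0, 0.001, -1.0]]
contact_force: [2.5, 1.7, -8.4]
gripper_width: 0.339
```

Run:
```python
from h import *
o=r.get_obs();print(o['time_s'],o['tool_pos'],o['contact_force'],o['gripper_width'])
b=grab('side');save(b['image'],'s2.png',(200,150,320,240),5)
p=np.array(o['tool_pos'])[:2]-[.656,-.0399];R=np.hypot(*p);a0=np.arctan2(p[1],p[0]);print(R,np.degrees(a0)%360)
M=np.array(o['tool_rot'])
# path in tool frame for turn by -t deg
for t in np.arange(2,31,2):
    a=a0-np.radians(t);d=np.array([R*np.cos(a),R*np.sin(a)])-p
    q=M.T@np.array([*d,0])/.04;print(t,q.round(3),'wz',t/6)
```

```text
5.55 [ 0.5287058  -0.08521343  0.10339038] [ 2.54123006  1.70609988 -8.36003163] 0.3391592594651508
0.13511891057044234 199.59441116907308
2 [-0.002  0.118  0.   ] wz 0.3333333333333333
4 [-0.009  0.236  0.   ] wz 0.6666666666666666
6 [-0.019  0.353  0.   ] wz 1.0
8 [-0.034  0.47   0.   ] wz 1.3333333333333333
10 [-0.052  0.586  0.   ] wz 1.6666666666666667
12 [-0.075  0.702  0.   ] wz 2.0
14 [-0.102  0.817  0.001] wz 2.3333333333333335
16 [-0.133  0.931  0.001] wz 2.6666666666666665
18 [-1.670e-01  1.044e+00  1.000e-03] wz 3.0
20 [-2.060e-01  1.155e+00  1.000e-03] wz 3.3333333333333335
22 [-2.480e-01  1.265e+00  1.000e-03] wz 3.6666666666666665
24 [-2.950e-01  1.373e+00  1.000e-03] wz 4.0
26 [-3.45e-01  1.48e+00  1.00e-03] wz 4.333333333333333
28 [-3.990e-01  1.585e+00  1.000e-03] wz 4.666666666666667
30 [-4.560e-01  1.688e+00  1.000e-03] wz 5.0
```

View pics/s2.png

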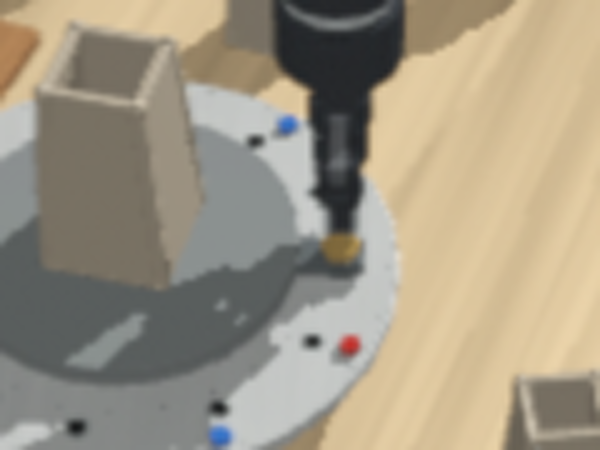

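>>> send_rows([
  {"dx":-0.001,"dy":0.06,"dz":0,"wx":0,"wy":0,"wz":0.17,"gripper":190},
  {"dx":-0.005,"dy":0.177,"dz":0,"wx":0,"wy":0,"wz":0.5,"gripper":190},
  {"dx":-0.014,"dy":0.295,"dz":0,"wx":0,"wy":0,"wz":0.83,"gripper":190},
  {"dx":-0.026,"dy":0.412,"dz":0,"wx":0,"wy":0,"wz":1.17,"gripper":190},
  {"dx":-0.043,"dy":0.528,"dz":0,"wx":0,"wy":0,"wz":1.5,"gripper":190},
  {"dx":-0.064,"dy":0.644,"dz":0,"wx":0,"wy":0,"wz":1.83,"gripper":190},
  {"dx":-0.088,"dy":0.76,"dz":0,"wx":0,"wy":0,"wz":2.17,"gripper":190},
  {"dx":-0.117,"dy":0.874,"dz":0,"wx":0,"wy":0,"wz":2.5,"gripper":190},
  {"dx":-0.15,"dy":0.988,"dz":0,"wx":0,"wy":0,"wz":2.83,"gripper":190},
  {"dx":-0.186,"dy":1.1,"dz":0,"wx":0,"wy":0,"wz":3.17,"gripper":190},
  {"dx":-0.227,"dy":1.21,"dz":0,"wx":0,"wy":0,"wz":3.5,"gripper":190},
  {"dx":-0.271,"dy":1.319,"dz":0,"wx":0,"wy":0,"wz":3.83,"gripper":190},
  {"dx":-0.307,"dy":1.4,"dz":0,"wx":0,"wy":0,"wz":4.08,"gripper":190},
  {"dx":-0.32,"dy":1.427,"dz":0,"wx":0,"wy":0,"wz":4.167,"gripper":190},
  {"dx":-0.32,"dy":1.427,"dz":0,"wx":0,"wy":0,"wz":4.167,"gripper":190},
  {"dx":-0.32,"dy":1.427,"dz":0,"wx":0,"wy":0,"wz":4.167,"gripper":190},
])

```text
time_s: 7.2
tool_pos: [0.5219, -0.0274, 0.1038]
tool_rot: [[-0.996, 0.092, 0.0], [0.092, 0.996, 0.0], [-0.0, 0.0, -1.0]]
contact_force: [5.4, 0.7, -8.0]
gripper_width: 0.338
```

```bash
cat > st.py <<'E'
from h import *
import sys
o=r.get_obs();print(o['time_s'],np.round(o['tool_pos'],4),np.round(o['contact_force'],2),round(o['gripper_width'],4))
p=np.array(o['tool_pos'])[:2]-[.656,-.0399];R=np.hypot(*p);a0=np.arctan2(p[1],p[0]);print(R,np.degrees(a0)%360)
er=p/R; et=np.array([er[1],-er[0]]); F=np.array(o['contact_force'])[:2];print('F rad',F@er,'along(cw)',F@et)
if len(sys.argv)>1:
    b=grab('side');save(b['image'],sys.argv[1],(200,150,320,240),5)
E
python3 st.py s3.png
```

```text
7.2 [ 0.5219 -0.0274  0.1038] [ 5.36  0.69 -8.02] 0.3384
0.13472814624240978 174.68112961792022
F rad -5.269984080241674 along(cw) 1.1834615310943937
```

View pics/s3.png

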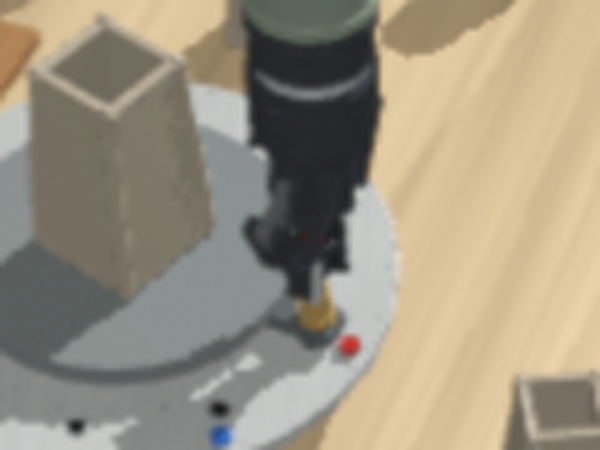

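>>> send_rows([
  {"dx":-0.02,"dy":0,"dz":0.03,"wx":0,"wy":0,"wz":0,"gripper":190},
  {"dx":-0.02,"dy":0,"dz":0.065,"wx":0,"wy":0,"wz":0,"gripper":190},
  {"dx":-0.02,"dy":0,"dz":0.065,"wx":0,"wy":0,"wz":0,"gripper":170},
  {"dx":-0.02,"dy":0,"dz":0.065,"wx":0,"wy":0,"wz":0,"gripper":163},
  {"dx":-0.02,"dy":0,"dz":0.065,"wx":0,"wy":0,"wz":0,"gripper":161},
  {"dx":-0.02,"dy":0,"dz":0.065,"wx":0,"wy":0,"wz":0,"gripper":161},
], grip_force=20)

```text
time_s: 7.85
tool_pos: [0.5228, -0.0278, 0.1017]
tool_rot: [[-0.996, 0.093, 0.001], [0.093, 0.996, -0.001], [-0.001, -0.0, -1.0]]
contact_force: [-0.1, -0.7, -0.1]
gripper_width: 0.368
```

```bash
python3 st.py
```

```text
7.85 [ 0.5228 -0.0278  0.1017] [-0.15 -0.65 -0.08] 0.3676
0.13378916646458613 174.81440345179735
F rad 0.0861373199724109 along(cw) -0.6642045442908104
```

>>> send_rows([
  {"dx":0.03,"dy":0,"dz":0.06,"wx":0,"wy":0,"wz":0,"gripper":161},
  {"dx":0.03,"dy":0,"dz":0.12,"wx":0,"wy":0,"wz":0,"gripper":161},
  {"dx":0.03,"dy":0.03,"dz":0.12,"wx":0,"wy":0,"wz":0.1,"gripper":161},
  {"dx":0.03,"dy":0.06,"dz":0.12,"wx":0,"wy":0,"wz":0.2,"gripper":161},
  {"dx":0.03,"dy":0.09,"dz":0.12,"wx":0,"wy":0,"wz":0.3,"gripper":161},
  {"dx":0.028,"dy":0.12,"dz":0.12,"wx":0,"wy":0,"wz":0.4,"gripper":161},
  {"dx":0.026,"dy":0.15,"dz":0.12,"wx":0,"wy":0,"wz":0.5,"gripper":161},
  {"dx":0.026,"dy":0.15,"dz":0.12,"wx":0,"wy":0,"wz":0.5,"gripper":161},
])

```text
time_s: 8.65
tool_pos: [0.522, -0.0209, 0.0964]
tool_rot: [[-0.99, 0.144, 0.0], [0.144, 0.99, 0.001], [-0.0, 0.001, -1.0]]
contact_force: [0.4, -0.6, 0.0]
gripper_width: 0.372
```

```bash
python3 st.py s4.png
```

```text
8.65 [ 0.522  -0.0209  0.0964] [ 0.37 -0.59  0.02] 0.3725
0.1353203861264448 171.94823514786788
F rad -0.4512358273353655 along(cw) -0.5286402966794672
```

View pics/s4.png

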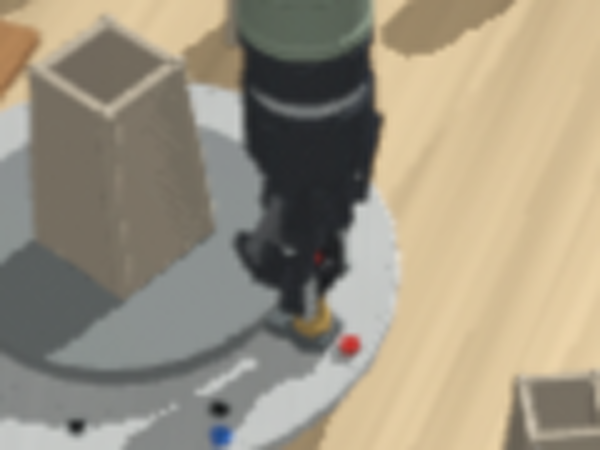

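>>> send_rows([
  {"dx":0,"dy":0.01,"dz":0,"wx":0,"wy":0,"wz":0.03,"gripper":161},
  {"dx":0,"dy":0.02,"dz":0,"wx":0,"wy":0,"wz":0.06,"gripper":161},
  {"dx":0,"dy":0.03,"dz":0,"wx":0,"wy":0,"wz":0.08,"gripper":161},
  {"dx":0,"dy":0.04,"dz":0,"wx":0,"wy":0,"wz":0.11,"gripper":161},
  {"dx":0,"dy":0.04,"dz":0,"wx":0,"wy":0,"wz":0.11,"gripper":161},
  {"dx":0,"dy":0.04,"dz":0,"wx":0,"wy":0,"wz":0.11,"gripper":161},
])

```text
time_s: 9.3
tool_pos: [0.5223, -0.0197, 0.0964]
tool_rot: [[-0.988, 0.156, 0.0], [0.156, 0.988, 0.0], [-0.0, 0.0, -1.0]]
contact_force: [0.4, 0.9, -0.4]
gripper_width: 0.366
```

```bash
python3 st.py
```

```text
9.3 [ 0.5223 -0.0197  0.0964] [ 0.45  0.91 -0.36] 0.3661
0.13521446591862077 171.42256820681732
F rad -0.3048316111954184 along(cw) 0.9684285340591231
```

>>> send_rows([
  {"dx":0,"dy":0.01,"dz":0,"wx":0,"wy":0,"wz":0.03,"gripper":161},
  {"dx":0,"dy":0.02,"dz":0,"wx":0,"wy":0,"wz":0.06,"gripper":161},
  {"dx":0,"dy":0.02,"dz":0,"wx":0,"wy":0,"wz":0.06,"gripper":161},
  {"dx":0,"dy":0.02,"dz":0,"wx":0,"wy":0,"wz":0.06,"gripper":161},
])

```text
time_s: 9.7
tool_pos: [0.5224, -0.019, 0.0963]
tool_rot: [[-0.987, 0.162, 0.0], [0.162, 0.987, 0.0], [-0.0, 0.0, -1.0]]
contact_force: [0.5, -0.6, 0.8]
gripper_width: 0.366
```

```bash
python3 st.py s5.png
```

```text
9.7 [ 0.5224 -0.019   0.0963] [ 0.47 -0.59  0.76] 0.3664
0.13523855797829906 171.12534347441297
F rad -0.5543355310311192 along(cw) -0.5117712395324095
```

>>> send_rows([
  {"dx":0,"dy":0.01,"dz":0,"wx":0,"wy":0,"wz":0.03,"gripper":161},
  {"dx":0,"dy":0.02,"dz":0,"wx":0,"wy":0,"wz":0.06,"gripper":161},
  {"dx":0,"dy":0.02,"dz":0,"wx":0,"wy":0,"wz":0.06,"gripper":161},
  {"dx":0,"dy":0.02,"dz":0,"wx":0,"wy":0,"wz":0.06,"gripper":161},
])

```text
time_s: 10.15
tool_pos: [0.5225, -0.0183, 0.0963]
tool_rot: [[-0.986, 0.168, 0.0], [0.168, 0.986, -0.0], [-0.0, -0.0, -1.0]]
contact_force: [0.7, -1.3, 0.2]
gripper_width: 0.372
```

```bash
python3 st.py s6.png; python3 -c "
import cv2,numpy as np
for n in ['s3','s4','s5','s6']:
    a=cv2.imread(f'pics/{n}.png').astype(int)[::1]
    m=(a[:,:,2]>110)&(a[:,:,0]<70)&(a[:,:,2]-a[:,:,1]>20);m[:,:270]=0;m[:,345:]=0
    red=m&(a[:,:,1]<70); y=m&~red; y[:270]=0;red[280:]=0
    f=lambda q:(q.sum(),np.argwhere(q).mean(0) if q.any() else None,np.argwhere(q)[:,0].min() if q.any() else 0)
    print(n,'barrel',f(y),'dot',f(red))
a=[cv2.imread(f'pics/{n}.png')[180:380,220:420] for n in ['s4','s5','s6']]
cv2.imwrite('pics/cmp.png',cv2.resize(np.hstack(a),None,fx=1.3,fy=1.3))"
```

```text
10.15 [ 0.5225 -0.0183  0.0963] [ 0.69 -1.35  0.17] 0.3715
0.13526407902062842 170.81459430017813
F rad -0.8999565788863739 along(cw) -1.2186123228961168
s3 barrel (np.int64(396), array([315.86868687, 317.51262626]), np.int64(303)) dot (np.int64(0), None, 0)
s4 barrel (np.int64(146), array([325.34246575, 315.73287671]), np.int64(310)) dot (np.int64(0), None, 0)
s5 barrel (np.int64(192), array([326.19791667, 313.25520833]), np.int64(311)) dot (np.int64(0), None, 0)
s6 barrel (np.int64(199), array([327.6080402 , 313.41708543]), np.int64(311)) dot (np.int64(0), None, 0)
```

View pics/cmp.png

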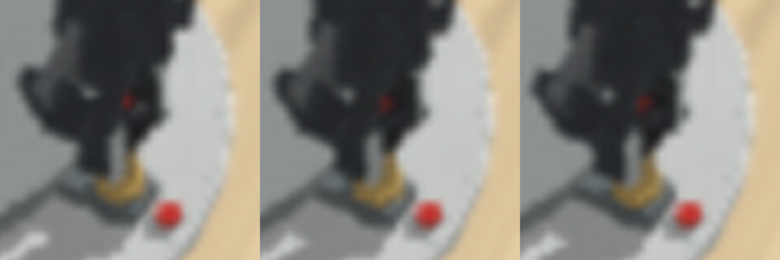

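The crops show the red dot still high, so the pin hasn't dropped yet. I'll keep feeling in 0.6 mm steps.

>>> send_rows([
  {"dx":0,"dy":0.008,"dz":0,"wx":0,"wy":0,"wz":0.02,"gripper":161},
  {"dx":0,"dy":0.015,"dz":0,"wx":0,"wy":0,"wz":0.04,"gripper":161},
  {"dx":0,"dy":0.015,"dz":0,"wx":0,"wy":0,"wz":0.04,"gripper":161},
  {"dx":0,"dy":0.015,"dz":0,"wx":0,"wy":0,"wz":0.04,"gripper":161},
])

```text
time_s: 10.6
tool_pos: [0.5225, -0.018, 0.0963]
tool_rot: [[-0.985, 0.172, -0.0], [0.172, 0.985, -0.001], [-0.0, -0.001, -1.0]]
contact_force: [0.2, -3.1, 0.4]
gripper_width: 0.367
```

```bash
cat >> st.py <<'E'
    # red dot in gripper zone (raw px), upper-left of magnet
    a=b['image'][192:212,255:272].astype(int);w=np.clip(a[:,:,0]-a[:,:,1:].max(2)-15,0,None)*(a[:,:,1]<70)
    i=np.argwhere(w>0)
    print('dot',[(255+x,192+y,w[y,x]) for y,x in i])
E
python3 st.py s7.png; python3 -c "
import cv2
a=cv2.imread('pics/s6.png')[180:380,220:420];import numpy as np
b=cv2.resize(a,None,fx=.2,fy=.2)
r=b[:,:,2].astype(int)-b[:,:,:2].max(2); print(np.argwhere(r>20)+[186,244])"
```

```text
10.6 [ 0.5225 -0.018   0.0963] [ 0.19 -3.07  0.36] 0.3666
0.13524770296021382 170.69531303308398
F rad -0.6849323439386803 along(cw) -2.999173325818466
dot [(np.int64(262), np.int64(201), np.int64(25)), (np.int64(263), np.int64(201), np.int64(28)), (np.int64(264), np.int64(201), np.int64(2)), (np.int64(262), np.int64(202), np.int64(34)), (np.int64(263), np.int64(202), np.int64(21)), (np.int64(262), np.int64(203), np.int64(2))]
[[186 276]
 [186 277]
 [186 278]
 [186 279]
 [186 280]
 [186 281]
 [186 282]
 [186 283]
 [187 276]
 [187 277]
 [187 278]
 [187 279]
 [187 280]
 [187 281]
 [187 282]
 [187 283]
 [188 277]
 [188 278]
 [188 279]
 [188 280]
 [188 281]
 [188 282]
 [188 283]
 [189 277]
 [189 278]
 [189 279]
 [189 280]
 [189 281]
 [189 282]
 [189 283]
 [190 278]
 [190 279]
 [190 280]
 [190 281]
 [190 282]
 [190 283]
 [191 278]
 [191 279]
 [191 280]
 [191 281]
 [191 282]
 [191 283]
 [192 279]
 [192 280]
 [192 281]
 [192 282]
 [192 283]
 [193 279]
 [193 280]
 [193 281]
 [193 282]
 [193 283]
 [194 280]
 [194 281]
 [194 282]
 [194 283]
 [195 280]
 [195 281]
 [195 282]
 [195 283]
 [196 280
[... 1282 characters left out ...]
9 277]
 [219 278]
 [219 279]
 [219 280]
 [219 281]
 [219 282]
 [219 283]
 [220 268]
 [220 269]
 [220 270]
 [220 271]
 [220 277]
 [220 278]
 [220 279]
 [220 280]
 [220 281]
 [220 282]
 [220 283]
 [221 276]
 [221 277]
 [221 278]
 [221 279]
 [221 280]
 [221 281]
 [221 282]
 [221 283]
 [222 276]
 [222 277]
 [222 278]
 [222 279]
 [222 280]
 [222 281]
 [222 282]
 [222 283]
 [223 275]
 [223 276]
 [223 277]
 [223 278]
 [223 279]
 [223 280]
 [223 281]
 [223 282]
 [223 283]
 [224 274]
 [224 275]
 [224 276]
 [224 277]
 [224 278]
 [224 279]
 [224 280]
 [224 281]
 [224 282]
 [224 283]
 [225 273]
 [225 274]
 [225 275]
 [225 276]
 [225 277]
 [225 278]
 [225 279]
 [225 280]
 [225 281]
 [225 282]
 [225 283]]
```

Run:
```python
from h import *
b=pickle.load(open('side.pkl','rb'));T=np.array(b['T'])
for a in (170,170.7,171.4,172):
    x,y=.656+.135*np.cos(np.radians(a)),-.0399+.135*np.sin(np.radians(a))
    print(a,proj(b,[[x,y,.126],[x,y,.134],[x,y,.092]]).round(1).tolist())
print(np.round(b['z_map'][198:206,258:268],3))
print([round(float((T[:3,:3]@(ray(b,u,v)*b['z_map'][v,u])+T[:3,3])[2]),4) for u,v in [(262,201),(263,201),(262,202),(263,202)]])
```

```text
170 [[261.7, 201.9], [261.6, 200.0], [262.0, 209.7]]
170.7 [[262.0, 201.5], [261.9, 199.7], [262.3, 209.3]]
171.4 [[262.3, 201.2], [262.2, 199.3], [262.5, 209.0]]
172 [[262.5, 200.9], [262.5, 199.0], [262.8, 208.6]]
[[1.366 1.369 1.369 1.366 1.364 1.372 1.427 1.419 1.415 1.409]
 [1.377 1.363 1.371 1.37  1.367 1.369 1.425 1.424 1.416 1.416]
 [1.382 1.373 1.368 1.37  1.366 1.43  1.427 1.427 1.421 1.423]
 [1.417 1.375 1.371 1.369 1.422 1.42  1.419 1.423 1.43  1.428]
 [1.389 1.379 1.379 1.381 1.418 1.413 1.418 1.415 1.429 1.427]
 [1.386 1.371 1.377 1.381 1.409 1.418 1.416 1.417 1.419 1.43 ]
 [0.    1.382 1.377 1.388 1.412 1.418 1.415 1.414 1.42  1.436]
 [1.379 1.383 1.385 1.38  1.41  1.416 1.414 1.417 1.424 1.438]]
[0.1222, 0.1238, 0.123, 0.1269]
```

Run:
```python
from h import *
def cen(im,box):
    a=im[box[1]:box[3],box[0]:box[2]].astype(float);w=np.clip(a[:,:,2]-a[:,:,:2].max(2)-10,0,None)
    yy,xx=np.mgrid[box[1]:box[3],box[0]:box[2]];return w.sum().round(),((xx*w).sum()/w.sum()).round(2),((yy*w).sum()/w.sum()).round(2),(yy[w>15]).min() if (w>15).any() else None,(yy[w>15]).max() if (w>15).any() else None
s0=cv2.resize(cv2.imread('pics/s0.png'),(560,420),interpolation=cv2.INTER_AREA)
print('start',cen(s0,(258,176,280,196)),cen(s0,(262,215,276,224)))
for n in ['s3','s4','s5','s6','s7']:
    im=cv2.imread(f'pics/{n}.png');im=cv2.resize(im,(120,90),interpolation=cv2.INTER_AREA)
    print(n,cen(im,(57,44,70,56)),'mag',cen(im,(66,65,74,73)))
```

```text
start (np.float64(2839.0), np.float64(271.42), np.float64(183.78), np.int64(185), np.int64(188)) (np.float64(1283.0), np.float64(269.71), np.float64(218.54), np.int64(217), np.int64(220))
s3 (np.float64(1.0), np.float64(64.0), np.float64(47.0), None, None) mag (np.float64(1299.0), np.float64(69.49), np.float64(68.41), np.int64(67), np.int64(70))
s4 (np.float64(82.0), np.float64(63.24), np.float64(51.07), np.int64(51), np.int64(52)) mag (np.float64(1289.0), np.float64(69.49), np.float64(68.42), np.int64(67), np.int64(70))
s5 (np.float64(76.0), np.float64(62.92), np.float64(51.47), np.int64(51), np.int64(52)) mag (np.float64(1282.0), np.float64(69.5), np.float64(68.43), np.int64(67), np.int64(70))
s6 (np.float64(96.0), np.float64(62.59), np.float64(51.43), np.int64(51), np.int64(52)) mag (np.float64(1280.0), np.float64(69.5), np.float64(68.43), np.int64(67), np.int64(70))
s7 (np.float64(133.0), np.float64(62.54), np.float64(51.53), np.int64(51), np.int64(52)) mag (np.float64(1288.0), np.float64(69.51), np.float64(68.42), np.int64(67), np.int64(70))
```

>>> send_rows([
  {"dx":0,"dy":0.008,"dz":0,"wx":0,"wy":0,"wz":0.02,"gripper":161},
  {"dx":0,"dy":0.015,"dz":0,"wx":0,"wy":0,"wz":0.04,"gripper":161},
  {"dx":0,"dy":0.015,"dz":0,"wx":0,"wy":0,"wz":0.04,"gripper":161},
  {"dx":0,"dy":0.015,"dz":0,"wx":0,"wy":0,"wz":0.04,"gripper":161},
])

```text
time_s: 11.05
tool_pos: [0.5226, -0.0178, 0.0963]
tool_rot: [[-0.984, 0.177, -0.0], [0.177, 0.984, -0.001], [-0.0, -0.001, -1.0]]
contact_force: [-0.4, -5.4, 0.8]
gripper_width: 0.365
```

```bash
python3 st.py s8.png
```

```text
11.05 [ 0.5226 -0.0178  0.0963] [-0.39 -5.44  0.78] 0.3651
0.13518052648954976 170.57052407567517
F rad -0.5037335975607565 along(cw) -5.429908487115718
dot [(np.int64(262), np.int64(201), np.int64(39)), (np.int64(263), np.int64(201), np.int64(33)), (np.int64(264), np.int64(201), np.int64(1)), (np.int64(262), np.int64(202), np.int64(35)), (np.int64(263), np.int64(202), np.int64(22)), (np.int64(262), np.int64(203), np.int64(2))]
```

The push force rose to 5.4 N while the knob stayed put, so the wheel is locked in the hole. I'll back off, open the jaws, rise and look.

>>> send_rows([
  {"dx":0,"dy":-0.03,"dz":0,"wx":0,"wy":0,"wz":0,"gripper":161},
  {"dx":0,"dy":-0.05,"dz":0,"wx":0,"wy":0,"wz":0,"gripper":130},
  {"dx":0,"dy":-0.05,"dz":0,"wx":0,"wy":0,"wz":0,"gripper":60},
  {"dx":0,"dy":-0.05,"dz":0,"wx":0,"wy":0,"wz":0,"gripper":0},
  {"dx":0,"dy":-0.05,"dz":0,"wx":0,"wy":0,"wz":0,"gripper":0},
  {"dx":0,"dy":-0.05,"dz":0,"wx":0,"wy":0,"wz":0,"gripper":0},
  {"dx":0,"dy":-0.05,"dz":-0.5,"wx":0,"wy":0,"wz":0,"gripper":0},
  {"dx":0,"dy":-0.05,"dz":-1.2,"wx":0,"wy":0,"wz":0,"gripper":0},
  {"dx":0,"dy":-0.05,"dz":-2.0,"wx":0,"wy":0,"wz":0,"gripper":0},
  {"dx":0,"dy":-0.05,"dz":-2.8,"wx":0,"wy":0,"wz":0,"gripper":0},
  {"dx":0,"dy":-0.05,"dz":-3.5,"wx":0,"wy":0,"wz":0,"gripper":0},
  {"dx":0,"dy":-0.05,"dz":-3.5,"wx":0,"wy":0,"wz":0,"gripper":0},
  {"dx":0,"dy":-0.05,"dz":-3.5,"wx":0,"wy":0,"wz":0,"gripper":0},
])

```text
time_s: 12.4
tool_pos: [0.5226, -0.019, 0.2367]
tool_rot: [[-0.984, 0.176, 0.001], [0.176, 0.984, -0.0], [-0.001, 0.0, -1.0]]
contact_force: [0.4, 0.3, -0.4]
gripper_width: 0.997
```

```bash
python3 st.py s9.png;  python3 - <<'E'
from h import *
b=pickle.load(open('side.pkl','rb'));a=b['image'].astype(int)
w=np.clip(a[:,:,0]-a[:,:,1:].max(2)-10,0,None)[190:212,252:275]
i=np.argwhere(w>15)+[190,252];print(i[:,0].min(),i[:,0].max(),i[:,1].min(),i[:,1].max(),i.mean(0))
E
```

```text
12.4 [ 0.5226 -0.019   0.2367] [ 0.37  0.3  -0.43] 0.9972
0.13506807402569623 171.09838761767503
F rad -0.3146257951389115 along(cw) 0.35557864771063485
dot [(np.int64(259), np.int64(201), np.int64(39)), (np.int64(260), np.int64(201), np.int64(105)), (np.int64(261), np.int64(201), np.int64(118)), (np.int64(262), np.int64(201), np.int64(117)), (np.int64(263), np.int64(201), np.int64(79)), (np.int64(264), np.int64(201), np.int64(14)), (np.int64(259), np.int64(202), np.int64(53)), (np.int64(260), np.int64(202), np.int64(103)), (np.int64(261), np.int64(202), np.int64(114)), (np.int64(262), np.int64(202), np.int64(112)), (np.int64(263), np.int64(202), np.int64(74)), (np.int64(264), np.int64(202), np.int64(12)), (np.int64(259), np.int64(203), np.int64(1)), (np.int64(260), np.int64(203), np.int64(39)), (np.int64(261), np.int64(203), np.int64(71)), (np.int64(262), np.int64(203), np.int64(68)), (np.int64(263), np.int64(203), np.int64(25)), (np.int64(261), np.int64(204), np.int64(1))]
200 211 259 264 [202.36363636 261.59090909]
```

View pics/s9.png

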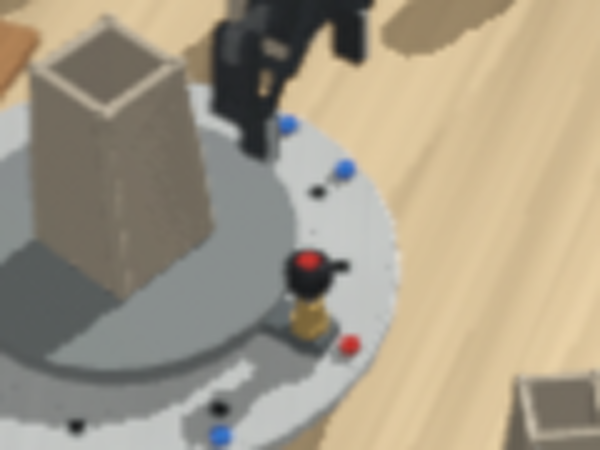

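Run:
```python
from h import *
b=grab('side');b2=grab('side');T=np.array(b['T'])
h=[]
for f in (b,b2):
    for v in (200,201,202,203):
        for u in (260,261,262,263):
            h.append((T[:3,:3]@(ray(f,u,v)*f['z_map'][v,u])+T[:3,3]))
print(np.median(h,0),np.std(h,0))
# reference: magnet top .058 and vase rim, wheel .078 local bias
for u,v,z in [(269,218,.058),(270,218,.058),(235,205,.078),(240,200,.078),(262,190,.052),(267,190,.052)]:
    print(z,(T[:3,:3]@(ray(b,u,v)*b['z_map'][v,u])+T[:3,3]).round(4))
s0=cv2.resize(cv2.imread('pics/s0.png'),(560,420),interpolation=cv2.INTER_AREA)
A=cv2.resize(s0[172:202,255:285],None,fx=12,fy=12,interpolation=cv2.INTER_CUBIC);B=cv2.resize(b['image'][188:218,248:278,::-1],None,fx=12,fy=12,interpolation=cv2.INTER_CUBIC)
cv2.imwrite('pics/cmp2.png',np.hstack([A,B]))
```

```text
[ 0.52511421 -0.01972604  0.12476834] [0.00370005 0.00521036 0.00202444]
0.058 [ 0.504  -0.0243  0.0534]
0.058 [ 0.5005 -0.0236  0.0555]
0.078 [ 0.6114 -0.0154  0.0803]
0.078 [ 0.6079 -0.0449  0.0746]
0.052 [ 0.5677 -0.1274  0.0542]
0.052 [ 0.5538 -0.1359  0.051 ]
```

View pics/cmp2.png

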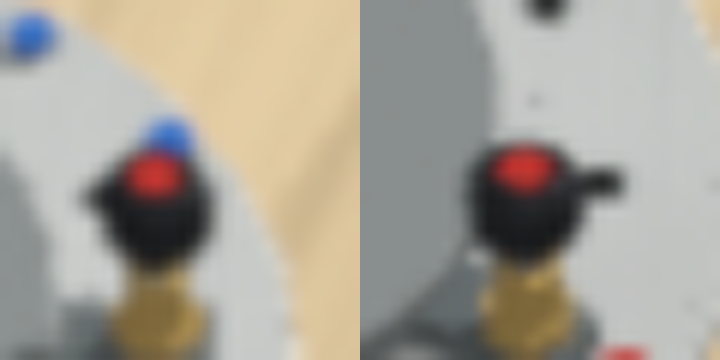

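Side by side, the knob sits as low on the barrel as at the start. Depth puts its top at 0.125 m, against 0.126 m home and 0.134 m riding. The vase is upright and the gripper is clear, so I'm handing in.

```bash
python3 -c "
from cell import r
print(r.close_job())"
```

```text
the job is handed in; nothing more can be done
None
```

I handed the job in at about 12.5 s, with the pin home in the hole beside the red magnet; no verdict was given. I lifted the knob about 11 mm and turned the wheel about 25° clockwise. With the pin lowered onto the ring, I nudged the knob in small steps with loosened jaws until the pin dropped in, then let go and raised the gripper clear.

**Last checks:**
- **Pin home:** the push force rose to 5.4 N with the wheel no longer moving. Depth then put the knob top at 0.125 m (0.126 m home, 0.134 m riding on the ring). The knob also sits on its barrel just as it did at the start.
- **Right hole:** the knob measured about 0.525, -0.020 m, next to the red magnet and within 3 mm of where I had measured the hole.
- **Vase and bench:** in the last picture the vase stands upright in the middle of the wheel. I did not measure how far it is off centre, and I did not re-measure the loose items, though the arm only passed above them.

**One doubtful check:** while the fingers were still around the knob, the camera could not show whether the pin had dropped. I went by the force and then by the clear view after letting go.

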